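# Load the sample changer and index it to the read head

### The arm

A 6-joint arm with a two-finger parallel gripper is mounted at the origin on a cart in front of the work surface, level with it; the furniture and walls round the work are solid. World frame = base frame: x ahead of the robot, y to its left, z up, the work surface at z = 0. Lengths are in m, angles in rad, forces in N, time in s.
With the tool pointing down it reaches from about 0.425 to 0.95 m from the base axis. Payload 3.5 kg.
Tool frame: the origin (TCP) lies midway between the tips of the shut fingers; the grasp point (between the pads) lies 19 mm behind it; z points along the fingers, y is the line along which they close (so a half turn about z gives the same grasp; the last joint's range is limited). The gripper opens to 85 mm and grips with 20 to 120 N. Pads are 22 mm wide; open, the fingers measure 114 mm over their backs; the gripper's body (76 mm by 85 mm) begins 54 mm behind the grasp point. The pads swing forward as they close: fully open they stand 13 mm farther back than shut.
Start: joints at [-1.442, 0.286, 1.577, -0, 1.279, -0.15], TCP at [0.186, -0.649, 0.231] pointing down, gripper open.
Joint ranges: [-2.77, 2.77], [-0.9, 2.22], [0.21, 2.48], [-1.53, 4.67], [0.24, 2.81], [-2.84, 2.84]. Speed limits (rad/s): [2.79, 2.79, 3.14, 3.14, 3.14, 3.14].

### API

Orientations are given as a unit quaternion [x, y, z, w].
In Python, from plant import get_state, read_camera, ctrl gives the robot as it stands.
- The arm moves only by the shell command python3 -m crank 'ROWS' [FORCE]. ROWS is JSON, a list of rows, each a list of 3 entries, a list of its own where there are three numbers: the shift along the tool's x, y, z in mm, then the turn about the tool's z in degrees, then the closure in counts, from 0 (fully open) to 255 (shut). In form: [[[tx, ty, tz], yaw, claw], ...]. A call has 1 to 10 rows; each row is the pose to reach, as a shift and turn from the pose commanded when the call began, along the tool's axes at that moment; what a row does not reach only later rows make up. A row lasts 1/10 s, in which the tool goes at most 50 mm and 8.59 degrees, less where a joint would pass 70% of its speed; a pose out of reach is approached as far as the arm can. A call with a gripper value outside its range is refused whole. The fingers move at their own pace and stop on an object; FORCE is the grip in N (left out, the last holds). Time passes only in rows, so rows that repeat a pose let the fingers close. It gives the time, the measured TCP pose, the force, the opening and the grip force at its end, in the units of the state.
- get_state(): the state, without advancing time (a new reading comes with each control period).
- read_camera(name): name is "scene" or "side" or "wrist"; returns a dict with "frame" (400x640x3 uint8, blue, green, red), "range_z" (400x640 float32, m along the optical axis (not along the pixel's ray), 0 where there is no reading), "vfov" (degrees; the focal length in pixels is half the picture's height over the tangent of half this angle, whatever the lens; pixels are square), "cx", "cy" (the principal point, pixels), "k1" (the pictures are not rectified: a ray, as slopes to the right and down, at radius r is drawn at 1 + k1 r^2 times it, then the intrinsics apply), "origin" and "orientation" of the camera in the world. Camera axes: x right, y down, z forward; pixel columns grow to the right and rows downward; lengths in m; the calibration is good to about 2 mm. A picture is of the moment at which its call begins.
- ctrl.sign_off(): hands the job in; it is judged then, once.
The state is a dict: "time": time; "qpos": joint angles; "dq": joint speeds; "joint_efforts": joint torques, N m; "eef_pos": TCP position; "tcp_rot": TCP orientation; "contact_force": force on the tool from outside, world axes, zero at the start; "wrist_torque": the same for the moment, N m; "opening": opening from 0.0 (shut) to 1.0 (fully open); "finger_force": force on a finger pad.
Only numpy, scipy, OpenCV 4.12 (cv2) and the standard library are available. Lean on these libraries where they do the work, as an engineer would, in place of code of your own. Each camera call takes 0.05 s, during which the arm holds its last target. There are 200 camera calls.

### The job

Stand the small loose bottle from the desk in the empty pocket of the sample changer that faces the loading pointer. Then turn the carousel by its knob one click clockwise, seen from above, and no further, so that this bottle stops at the read head; let go and leave the two bottles already in the carousel seated and the other things on the desk standing where they are.

Things in the scene. Friction and masses are not known exactly. Their poses are not given: they have to be found in the camera images.
- sample_bottle: the loose small bottle to load: round, clear body with a white label, 30 mm in diameter up to 54 mm, topped by a blue ribbed screw cap 22 mm in diameter, 58 mm tall in all, 35 g. Origin at the centre of its underside, z up. It stands upright on the desk, left of the changer, and is the smallest of the three containers there. Grip it across the upper body (40 to 50 mm above its underside)
- changer: the sample changer's fixed white base, a disc 224 mm in diameter and 14 mm high, bolted to the desk. Origin on its axis at desk height, z up. Along its own -x direction (roughly toward the robot) a small tab with a raised dark diamond, the loading pointer, sticks out to 136 mm from the axis and 16 mm high. One sixth of a turn clockwise from it (seen from above) stands the grey read head, a block 30 x 36 mm and 77 mm high, centred 120 mm from the axis
- carousel (a joint): angle of the carousel on the base, rad; grows as the carousel turns clockwise seen from above. Six clicks a turn: spring detents at -1.047, 0, 1.047 and 2.094, hard stops at -1.2 and 2.3. It starts at 0. Turning it between detents takes up to about 0.17 N m; let go well past the middle between two detents (0.1 rad or more), it pulls itself into the nearer one, to within 0.03 rad, in about half a second
- knob (a point): grip point on the carousel's axis, in the middle of the bar of its black knob, 100 mm above the desk. The bar is upright: 50 mm long along the point's x, 14 mm thick along its y, from 72 to 114 mm above the desk; beneath it is a round skirt 44 mm in diameter. Turns with the carousel. The bottles in the pockets round it reach 80 mm above the desk
- pocket0 (a point): centre of the inner floor, 22 mm above the desk, of the empty pocket that faces the loading pointer at the start; moves with the carousel. The carousel has six equal pockets on a circle of 75 mm radius, 75 mm apart: round grey cups 34 mm in inner diameter, flaring to 38 mm at the rim, which is 42 mm above the desk, so 20 mm deep. A seated bottle's underside lies at this point. z up, x along the line from the pocket to the carousel's axis
- pocket1 (a point): the same point of the next pocket clockwise, which starts at the read head and holds old_bottle1
- pocket2 (a point): the same point of the pocket after that, which holds old_bottle2
- read_spot (a point): fixed point on the base, 22 mm above the desk: where the floor of the pocket in front of the read head lies
- old_bottle1: a bottle like sample_bottle, loose, standing in pocket1; origin at the centre of its underside
- old_bottle2: a bottle like sample_bottle, loose, standing in pocket2; origin at the centre of its underside
- jar: bystander: round jar with black screw lid, 48 mm in diameter, 60 mm tall, loose on the desk; origin at the centre of its underside
- brown_bottle: bystander: brown bottle with black cap, 48 mm in diameter, 102 mm tall, loose on the desk; origin at the centre of its underside
Not all that is in view belongs to the job. Leave any red look-alike of the sample_bottle alone.

How it is judged:
On the way:
1. the small bottle stands seated in the pocket at the loading pointer, released, the carousel not yet turned (horizontal distance between sample_bottle and pocket0 below 0.006 m and z of sample_bottle in the frame of pocket0 between -0.005 and 0.005 m and angle between sample_bottle's own z axis and vertical below 0.17 rad and value of joint carousel between -0.2 and 0.2 rad and contact force between sample_bottle and the fingers below 0.1 N), for 0.2 s.
At the end, for the whole second after the job is handed in: the small bottle stands upright (within 10 degrees) and at rest on the floor of its pocket (within 5 mm), within 13 mm of the spot before the read head; the carousel rests one click on (1.047 within 0.08 rad); both other bottles stand in their pockets (horizontal distance between sample_bottle and pocket0 below 0.006 m and z of sample_bottle in the frame of pocket0 between -0.005 and 0.005 m and angle between sample_bottle's own z axis and vertical below 0.17 rad and horizontal distance between old_bottle1 and pocket1 below 0.008 m and horizontal distance between old_bottle2 and pocket2 below 0.008 m and angle between each of old_bottle1, old_bottle2's own z axis and vertical below 0.2 rad and value of joint carousel between 0.967 and 1.127 rad and horizontal distance between sample_bottle and read_spot below 0.013 m and linear speed of sample_bottle below 0.02 m/s); the robot touches nothing.
It fails at once if the carousel is turned on past the middle to the second click (value of joint carousel above 1.62 rad).
It fails at once if the carousel is turned backward towards the click before (value of joint carousel below -0.5 rad).
It fails at once if the jar or the brown bottle is pushed more than 30 mm away or tipped (distance of any of jar, brown_bottle from where it was at the start of the episode above 0.03 m or angle between any of jar, brown_bottle's own z axis and vertical above 0.4 rad).
It also fails if it takes over 50 s, if anything falls off the work surface, if the arm or the gripper's body presses on something with over 40 N, if the wrist force passes 120 N, or if a joint passes its speed limit or range.

## Working session

There is one attempt and no reset: what is moved stays moved. The work goes in short steps, Python scripts to look and compute and a shell command to move; the robot and the scene stay as the last step left them, time stands still between calls to the robot, and variables do not carry over. Pictures are saved under pics/ and viewed, at most 12 in all, crops included, and the job is handed in when it is done.

```bash
mkdir -p pics; ls; cat > h.py <<'E'
import numpy as np, cv2
from scipy.spatial.transform import Rotation as R
from plant import get_state, read_camera, ctrl
def cam(n,save=None):
    c=read_camera(n); np.savez(''+n+'.npz',**c)
    if save: cv2.imwrite('pics/'+save,c['frame'])
    return c
def load(n):
    d=np.load(''+n+'.npz'); return {k:d[k] for k in d.files}
def rays(c,uv):
    f=200/np.tan(np.radians(float(c['vfov']))/2)
    K=np.array([[f,0,float(c['cx'])],[0,f,float(c['cy'])],[0,0,1]])
    D=np.array([float(c['k1']),0,0,0,0])
    p=cv2.undistortPoints(np.float64(uv).reshape(-1,1,2),K,D).reshape(-1,2)
    return np.c_[p,np.ones(len(p))]@R.from_quat(c['orientation']).as_matrix().T
def at_z(c,uv,z):   # intersect pixel ray with height z
    d=rays(c,uv); o=np.array(c['origin']); z=np.broadcast_to(z,len(d))
    return o+d*((z-o[2])/d[:,2])[:,None]
def cloud(c):
    v,u=np.mgrid[0:400,0:640]; d=rays(c,np.c_[u.ravel(),v.ravel()])
    P=np.array(c['origin'])+d*c['range_z'].reshape(-1,1)
    P[c['range_z'].ravel()==0]=np.nan
    return P.reshape(400,640,3)
E
python3 - <<'E'
from h import *
a=cam('scene','s0.png');b=cam('side','d0.png')
for c in(a,b): print({k:c[k] for k in('vfov','cx','cy','k1','origin','orientation')})
s=get_state();print(s['eef_pos'],s['tcp_rot'],s['time'])
E
```

```text
pics
{'vfov': 53.1657511407024, 'cx': 317.98808469491075, 'cy': 205.05658816560032, 'k1': -0.05934888754859069, 'origin': array([-0.17261319, -0.17029898,  0.52912945]), 'orientation': array([ 0.73085293, -0.46617995,  0.26019684, -0.42523857])}
{'vfov': 46.6132897115622, 'cx': 319.34499839571714, 'cy': 199.11793633242604, 'k1': 0.03700446713040308, 'origin': array([ 0.4124442 , -0.66736475,  0.39572813]), 'orientation': array([ 0.81476351, -0.0359503 ,  0.02945744, -0.57792755])}
[ 0.1857357  -0.64832083  0.23007345] [ 9.90296597e-01  1.38965724e-01  7.09960249e-06 -1.08486017e-03] 0.1
```

View pics/s0.png

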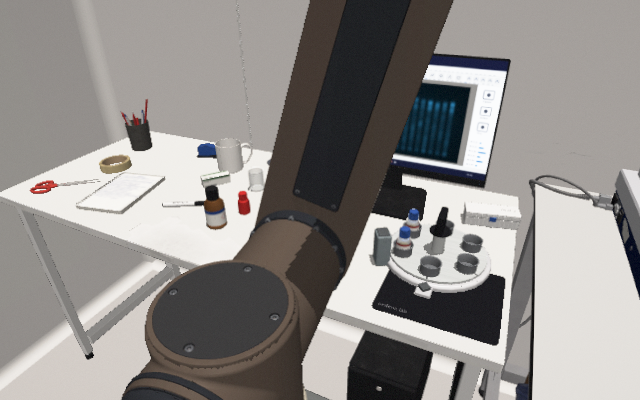

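View pics/d0.png

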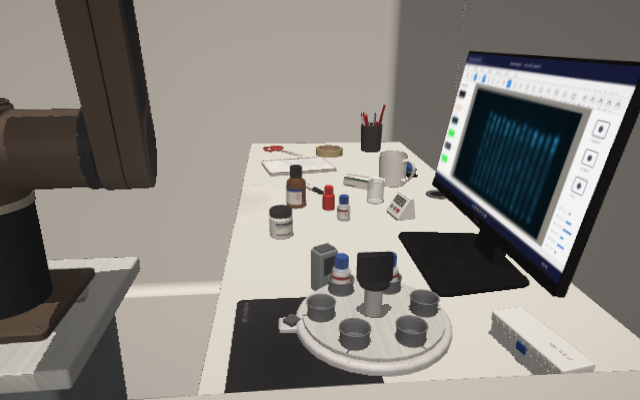

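The side picture shows these candidates: a blue-capped bottle with a white label at (344,207), the red look-alike at (328,197), the jar at (281,222) and the brown bottle at (296,187). The blue-capped one fits the description because it is small, clear and blue-capped. The changer axis is near (375,270), the pointer at (291,321) and the empty pocket0 at (321,307). I'll confirm with a crop and measure from depth.

```bash
python3 - <<'E'
from h import *
c=load('side');im=c['frame']
x=np.vstack([cv2.resize(im[155:245,255:425],(765,405)[:2],interpolation=cv2.INTER_CUBIC)])
cv2.imwrite('pics/c1.png',cv2.resize(im[160:245,260:420],(800,425),interpolation=cv2.INTER_CUBIC))
cv2.imwrite('pics/c2.png',cv2.resize(im[235:375,265:465],(800,560),interpolation=cv2.INTER_CUBIC))
P=cloud(c)
for n,u,v in[('cap',344,199),('body',344,212),('red',328,190),('jarlid',281,209),('brown',296,172),('knob',375,255),('pointer',291,321),('rh',318,248),('p0floor',321,306),('timer',401,200),('beaker',376,182)]:
    print(n,np.round(P[v,u],4))
a=load('scene');Q=cloud(a)
for n,u,v in[('pointer',424,287),('p0floor',430,266),('knob',443,215)]: print('scene',n,np.round(Q[v,u],4))
E
```

```text
cap [0.5608 0.3065 0.0523]
body [0.5607 0.3004 0.0234]
red [0.5327 0.3782 0.0507]
jarlid [0.419  0.2312 0.0604]
brown [0.4578 0.4011 0.0903]
knob [ 0.5433 -0.1023  0.1141]
pointer [ 0.4272 -0.1044  0.0171]
rh [0.4747 0.0029 0.0776]
p0floor [ 0.472  -0.0796  0.0234]
timer [0.6964 0.3233 0.0404]
beaker [0.6642 0.4499 0.0456]
scene pointer [ 0.4253 -0.0983  0.0145]
scene p0floor [ 0.4831 -0.0965  0.0219]
scene knob [ 0.531  -0.1001  0.1153]
```

View pics/c1.png

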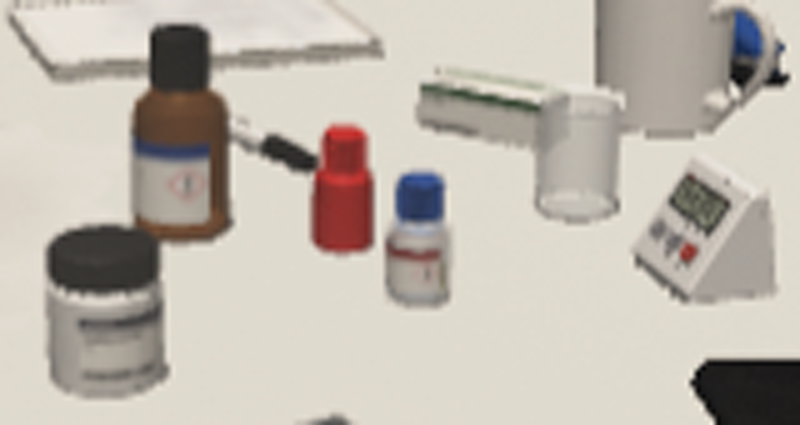

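View pics/c2.png

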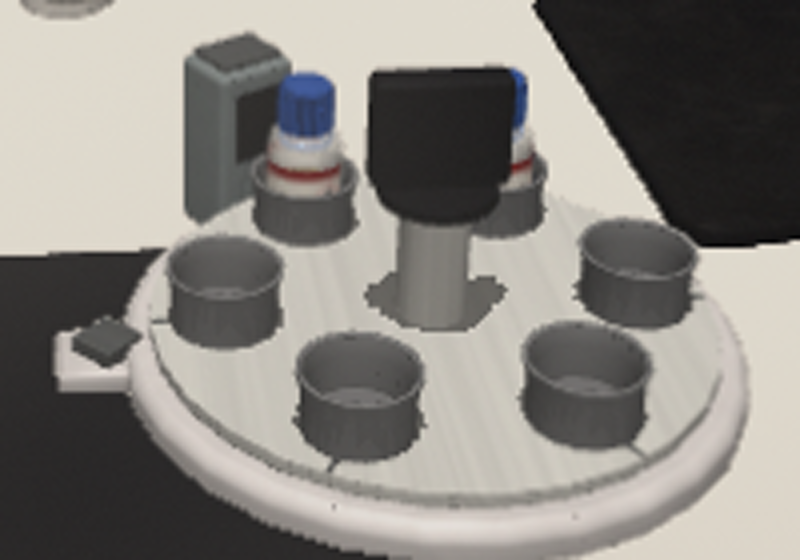

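The crop confirms the clear, blue-capped bottle at side (344,207) as the target; the red look-alike is up and to the left of it. Pocket0, behind the pointer, has its rim centre at about (321,301). Next I fit the geometry.

```bash
python3 - <<'E'
from h import *
from scipy.optimize import least_squares
c=load('side')
r=at_z(c,[(321.3,301.5),(355.3,326.3),(411.8,323.8),(424.5,297.3)],.042)[:,:2]
k=np.array([0,-1,-2,-3])
def f(p):
    a=p[2]-k*np.pi/3   # clockwise = decreasing world angle
    return (r-np.c_[p[0]+.075*np.cos(a),p[1]+.075*np.sin(a)]).ravel()
s=least_squares(f,[.55,-.1,np.pi]);print('axis',s.x[:2],'p0 dir deg',np.degrees(s.x[2]),'res mm',np.round(s.fun*1e3,1))
a=s.x[2];print('p0',s.x[:2]+.075*np.array([np.cos(a),np.sin(a)]))
print('pointer',at_z(c,[(291.5,320.5)],.016))
kn=at_z(c,[(265+370/4,235+71/4),(265+515/4,235+69/4)],.114);print('knob top edge',kn)
print('cap top ctr',at_z(c,[(344,195.8)],.058))
P=cloud(c);m=P[190:225,330:358].reshape(-1,3);m=m[(m[:,2]>.012)&(m[:,2]<.045)]
g=least_squares(lambda p:np.hypot(m[:,0]-p[0],m[:,1]-p[1])-.015,[.56,.315],loss='soft_l1',f_scale=.002);print('bottle',g.x,len(m))
K=P[240:295,355:397].reshape(-1,3);K=K[(K[:,2]>.111)&(K[:,2]<.118)];print('knob top',len(K),K[:,:2].mean(0),np.linalg.svd(K[:,:2]-K[:,:2].mean(0))[1:],np.ptp(K,axis=0))
st=get_state();M=R.from_quat(st['tcp_rot']).as_matrix();print('tool x,y',M[:,0],M[:,1])
E
```

```text
axis [ 0.54547326 -0.0965945 ] p0 dir deg 179.9819879508477 res mm [ 0.1 -1.   0.7  1.4  0.1  1.1 -0.8 -1.5]
p0 [ 0.47047326 -0.09657092]
pointer [[ 0.42797843 -0.10165803  0.016     ]]
knob top edge [[ 0.52065071 -0.09324252  0.114     ]
 [ 0.57106566 -0.09555756  0.114     ]]
cap top ctr [[0.56146798 0.31189397 0.058     ]]
bottle [0.56000211 0.31948249] 247
knob top 194 [ 0.54427347 -0.09925243] (array([0.19152081, 0.04892243]), array([[ 0.99999241, -0.00389654],
       [-0.00389654, -0.99999241]])) [0.04873155 0.01432305 0.0039602 ]
tool x,y [9.61377055e-01 2.75234552e-01 3.15578182e-04] [ 0.27523458 -0.9613747  -0.00214669]
```

```bash
python3 -m crank '[[[398,-249,0],16,0],[[398,-249,0],16,0],[[398,-249,0],16,0],[[398,-249,0],16,0],[[398,-249,0],16,0],[[398,-249,0],16,0],[[398,-249,0],16,0],[[398,-249,0],16,0],[[398,-249,0],16,0],[[398,-249,0],16,0]]' 20
python3 -c "
from h import *
s=get_state();print(s['qpos'],R.from_quat(s['tcp_rot']).as_matrix().round(3))"
```

```text
time: 1.1
eef_pos: [0.5018, -0.2963, 0.2308]
tcp_rot: [1.0, 0.002, 0.0, -0.001]
contact_force: [-0.7, -0.2, -0.2]
opening: 0.999
finger_force: 0.0
[-7.07939108e-01  8.57285451e-02  1.80861859e+00  1.25629359e-03
  1.24823686e+00  8.59114451e-01] [[ 1.     0.003  0.   ]
 [ 0.003 -1.     0.002]
 [ 0.    -0.002 -1.   ]]
```

```bash
python3 -m crank '[[[40,-400,0],0,0],[[40,-400,0],0,0],[[40,-400,0],0,0],[[40,-400,0],0,0],[[40,-400,0],0,0],[[40,-400,0],0,0],[[40,-400,0],0,0],[[40,-400,0],0,0],[[40,-400,0],0,0]]'
python3 -m crank '[[[18,-200,40],0,0],[[18,-200,40],0,0],[[18,-200,40],0,0],[[18,-200,40],0,0],[[18,-200,40],0,80],[[18,-200,40],0,80],[[18,-200,40],0,80]]'
python3 - <<'E'
from h import *
c=cam('wrist','w1.png');print(c['vfov'],c['origin'],R.from_quat(c['orientation']).as_matrix().round(2));s=get_state();print(s['qpos'],s['eef_pos'],s['opening'])
E
```

```text
time: 2.0
eef_pos: [0.5394, 0.1051, 0.2309]
tcp_rot: [1.0, 0.003, -0.0, -0.001]
contact_force: [-0.6, -1.3, 0.9]
opening: 1.0
finger_force: 0.0
time: 2.7
eef_pos: [0.5583, 0.2988, 0.1912]
tcp_rot: [1.0, -0.001, -0.0, 0.0]
contact_force: [-0.3, 0.2, 1.0]
opening: 0.687
finger_force: 0.0
65.33897344105243 [0.63295374 0.29970416 0.33383229] [[-0.   -0.96 -0.3 ]
 [-1.    0.    0.  ]
 [-0.    0.3  -0.96]]
[ 3.31017252e-01  2.29674511e-01  1.71979975e+00 -5.24109884e-04
  1.19206503e+00  1.90400919e+00] [0.55849821 0.29849824 0.19157762] 0.6863369367114501
```

View pics/w1.png

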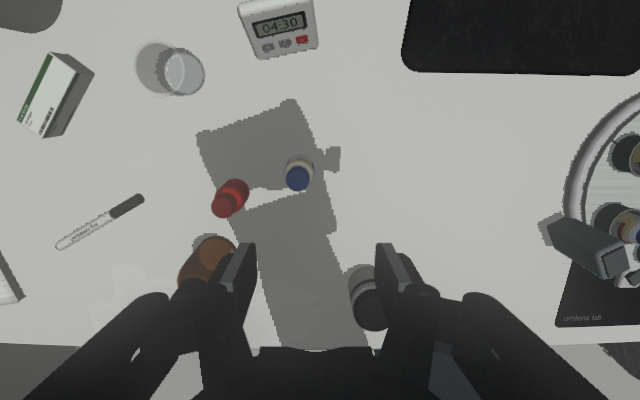

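The wrist view shows the blue cap centred at about (298,178), the red look-alike at (228,200), the brown bottle at (207,262) and the jar at (372,298).

```bash
python3 - <<'E'
from h import *
c=load('wrist');im=c['frame'].astype(int)
m=((im[...,0]-im[...,2])>40).astype(np.uint8);m[:140]=0;m[210:]=0;m[:,:270]=0;m[:,330:]=0
P=cloud(c);q=P[(m>0)];q=q[(q[:,2]>.055)];print('cap top',len(q),q.mean(0),np.ptp(q,axis=0))
print('px',at_z(c,[(298,179)],.058),'jar',at_z(c,[(372,305)],.06),'red',at_z(c,[(224,207)],.058),'brown',at_z(c,[(222,258)],.1))
E
```

```text
<stdin>:4: RuntimeWarning: Mean of empty slice.
  ret = um.true_divide(
Traceback (most recent call last):
ValueError: zero-size array to reduction operation maximum which has no identity
```

```bash
python3 - <<'E'
from h import *
c=load('wrist');im=c['frame'].astype(int)
m=(im[...,0]-im[...,2])>30;m[:140]=0;m[210:]=0;m[:,:270]=0;m[:,330:]=0
P=cloud(c);q=P[m];print('blue px',m.sum(),np.nanpercentile(q,[5,50,95],axis=0).round(4),np.argwhere(m).mean(0) if m.any() else im[178,298])
q=q[q[:,2]>np.nanpercentile(q[:,2],90)-.005];print(len(q),q.mean(0),np.ptp(q,axis=0))
print('px',at_z(c,[(298,179)],.058),'jar',at_z(c,[(372,305)],.06),'red',at_z(c,[(224,207)],.058),'brown',at_z(c,[(222,258)],.1))
E
```

```text
blue px 170 [[0.5567 0.312  0.0569]
 [0.5645 0.3182 0.058 ]
 [0.5702 0.3238 0.0591]] [178.42941176 295.25882353]
169 [0.56414689 0.31808778 0.05801085] [0.01704876 0.0155864  0.00388141]
px [[0.5636125  0.31562899 0.058     ]] jar [[0.42937562 0.24134111 0.06      ]] red [[0.53674793 0.38571704 0.058     ]] brown [[0.50597951 0.37849049 0.1       ]]
```

```bash
python3 -m crank '[[[5,-17,40],0,80],[[5,-17,70],0,80],[[5,-17,100],0,80],[[5,-17,130],0,80],[[5,-17,150],0,80],[[5,-17,166],0,80],[[5,-17,166],0,80]]' 30
python3 -c "
from h import *
cam('wrist','w2.png')"
```

```text
time: 3.45
eef_pos: [0.562, 0.3151, 0.0232]
tcp_rot: [1.0, -0.001, -0.002, 0.001]
contact_force: [-0.8, -0.9, -0.4]
opening: 0.685
finger_force: 0.0
```

View pics/w2.png

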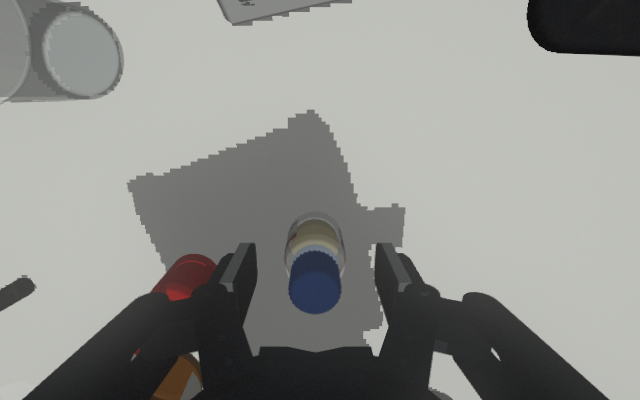

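The cap, at (315,283), sits midway between the fingers. I'll check its fore-aft offset and then close.

```bash
python3 - <<'E'
from h import *
c=load('wrist');im=c['frame'].astype(int)
m=(im[...,0]-im[...,2])>30;m[:240]=0;m[320:]=0;m[:,:285]=0;m[:,345:]=0
q=cloud(c)[m];q=q[(q[:,2]>.055)&(q[:,2]<.062)];print(len(q),np.percentile(q,[2,50,98],axis=0),at_z(c,[(315,287)],.058))
E
python3 -m crank '[[[0,0,0],0,255],[[0,0,0],0,255],[[0,0,0],0,255],[[0,0,0],0,255],[[0,0,0],0,255],[[0,0,0],0,255],[[0,0,0],0,255]]' 30
```

```text
1626 [[0.55411286 0.30786127 0.05651258]
 [0.56310886 0.31668897 0.05794001]
 [0.57147067 0.32537169 0.05903302]] [[0.56531603 0.31630477 0.058     ]]
time: 4.2
eef_pos: [0.5646, 0.3174, 0.0275]
tcp_rot: [1.0, -0.0, 0.002, -0.0]
contact_force: [-0.1, -1.6, 5.6]
opening: 0.34
finger_force: 30.0
```

```bash
python3 -m crank '[[[0,0,-40],0,255],[[0,0,-80],0,255],[[0,0,-125],0,255],[[0,20,-125],0,255],[[-30,70,-125],0,255],[[-60,120,-125],0,255],[[-93,160,-125],0,255],[[-93,210,-125],0,255],[[-93,260,-125],0,255],[[-93,310,-125],0,255]]'
python3 -m crank '[[[0,45,0],0,255],[[0,80,0],0,255],[[0,100,0],0,255],[[0,103,0],0,255],[[0,103,0],0,255],[[0,103,0],0,255]]'
python3 -c "
from h import *
cam('wrist','w3.png');cam('scene');cam('side');print(get_state()['qpos'])"
```

```text
time: 5.2
eef_pos: [0.4686, 0.0209, 0.1497]
tcp_rot: [1.0, 0.0, -0.0, -0.0]
contact_force: [1.4, 0.0, -0.1]
opening: 0.342
finger_force: 29.8
time: 5.8
eef_pos: [0.4697, -0.0798, 0.1498]
tcp_rot: [1.0, 0.0, -0.0, -0.0]
contact_force: [-0.0, -0.5, -0.5]
opening: 0.342
finger_force: 29.9
[-3.81116263e-01 -7.28719895e-02  2.12375844e+00  1.80272600e-04
  1.09108917e+00  1.18840670e+00]
```

View pics/w3.png

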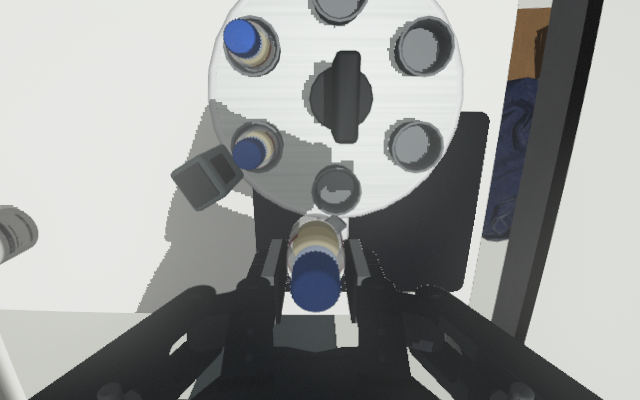

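The wrist view shows the held bottle at (316,280). The pocket0 rim is centred at about (337,188), the other free rims at (415,145) and (424,47), and the knob bar spans (347,51) to (344,143).

```bash
python3 - <<'E'
from h import *
from scipy.optimize import least_squares
c=load('wrist')
P=cloud(c);g=P[40:155,325:370].reshape(-1,3);g=g[(g[:,2]>.111)&(g[:,2]<.117)];ctr=np.median(g[:,:2],0)
u,s,v=np.linalg.svd(g[:,:2]-g[:,:2].mean(0),full_matrices=False);pr=(g[:,:2]-ctr)@v.T
print('knob depth',len(g),g.mean(0),(np.percentile(g[:,:2],1,0)+np.percentile(g[:,:2],99,0))/2,np.ptp(g,axis=0),'axis',v[0])
r=at_z(c,[(337,188),(415,145),(424,47)],.042)[:,:2];k=np.array([0,-1,-2])
def f(p):
    a=p[2]-k*np.pi/3
    return (r-np.c_[p[0]+.075*np.cos(a),p[1]+.075*np.sin(a)]).ravel()
s=least_squares(f,[.55,-.1,np.pi]);print('fit',s.x,np.degrees(s.x[2]),(s.fun*1e3).round(1),'rims',r)
# rim/body by depth: pts at rim height of pocket0
w=P[150:215,300:375].reshape(-1,3);w=w[(w[:,2]>.039)&(w[:,2]<.045)];print('rim0 depth pts',len(w),np.percentile(w,[2,98],axis=0).mean(0),np.ptp(w,axis=0))
# held bottle cap
im=c['frame'].astype(int);m=(im[...,0]-im[...,2])>30;m[:230]=0;m[330:]=0;m[:,:285]=0;m[:,345:]=0
q=P[m];top=np.nanpercentile(q[:,2],95);q=q[q[:,2]>top-.006];print('cap',np.percentile(q,[2,50,98],axis=0),get_state()['eef_pos'])
# scene/side checks of cap
for n in('scene','side'):
    d=load(n);im=d['frame'].astype(int);Q=cloud(d)
    m=((im[...,0]-im[...,2])>40)&(abs(Q[...,0]-.47)<.04)&(abs(Q[...,1]+.08)<.04)&(Q[...,2]>.1);print(n,m.sum(),np.nanpercentile(Q[m],[2,50,98],axis=0) if m.any() else '')
E
```

```text
knob depth 2225 [ 0.54575006 -0.0959442   0.11367437] [ 0.54519178 -0.09616118] [0.04863347 0.01403146 0.00503396] axis [-0.99997799 -0.00663427]
fit [ 0.54678619 -0.09484516  3.14102785] 179.9676393227218 [ 1.8 -1.8  0.2  1.1 -2.1  0.7] rims [[ 0.47359942 -0.09659986]
 [ 0.50949832 -0.15865305]
 [ 0.58218748 -0.159144  ]]
rim0 depth pts 523 [ 0.47060459 -0.09632022  0.04113425] [0.04146322 0.04116289 0.0045408 ]
cap [[ 0.45922842 -0.08783291  0.17568548]
 [ 0.46951565 -0.07858923  0.18016895]
 [ 0.47733433 -0.06926954  0.18136934]] [ 0.47003299 -0.07960369  0.15013872]
scene 142 [[ 0.45595548 -0.08988127  0.16203108]
 [ 0.45982204 -0.08066488  0.17500195]
 [ 0.47255722 -0.06884761  0.18116311]]
side 15 [[ 0.45698489 -0.08461118  0.16650705]
 [ 0.45713555 -0.08171228  0.17423253]
 [ 0.45830632 -0.08040115  0.17872511]]
```

```bash
python3 -m crank '[[[1,18,0],0,255],[[1,18,20],0,255],[[1,18,45],0,255],[[1,18,65],0,255],[[1,18,75],0,255],[[1,18,82],0,255],[[1,18,88],0,255],[[1,18,93],0,255],[[1,18,97],0,255],[[1,18,97],0,255]]'
python3 -c "
from h import *
cam('wrist','w4.png')"
```

```text
time: 6.95
eef_pos: [0.4714, -0.0987, 0.0533]
tcp_rot: [1.0, -0.0, 0.0, 0.0]
contact_force: [1.3, 1.1, -0.3]
opening: 0.343
finger_force: 30.0
```

View pics/w4.png

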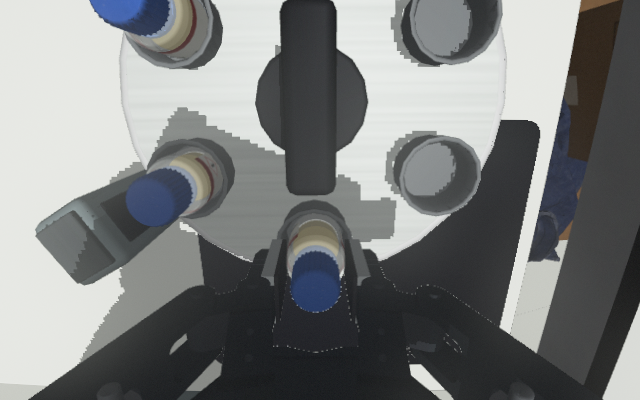

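The bottle is inside the pocket0 cup (rim around (315,225)) with no side force. I'll lower it the last 4 mm and release.

```bash
python3 -m crank '[[[0,0,2],0,255],[[0,0,4],0,255],[[0,0,5],0,255],[[0,0,5],0,255]]'
python3 -m crank '[[[0,0,5],0,110],[[0,0,0],0,110],[[0,0,0],0,100],[[0,0,0],0,100],[[0,0,0],0,100],[[0,0,-30],0,100],[[0,0,-70],0,100],[[0,0,-100],0,100],[[0,0,-100],0,100]]'
python3 -c "
from h import *
cam('wrist','w5.png')"
```

```text
time: 7.4
eef_pos: [0.4716, -0.099, 0.0494]
tcp_rot: [1.0, -0.0, 0.0, 0.0]
contact_force: [-2.5, -0.1, 5.3]
opening: 0.34
finger_force: 30.5
time: 8.3
eef_pos: [0.4743, -0.1, 0.1536]
tcp_rot: [1.0, -0.0, 0.005, 0.002]
contact_force: [-0.4, -0.9, 0.7]
opening: 0.609
finger_force: 0.0
```

View pics/w5.png

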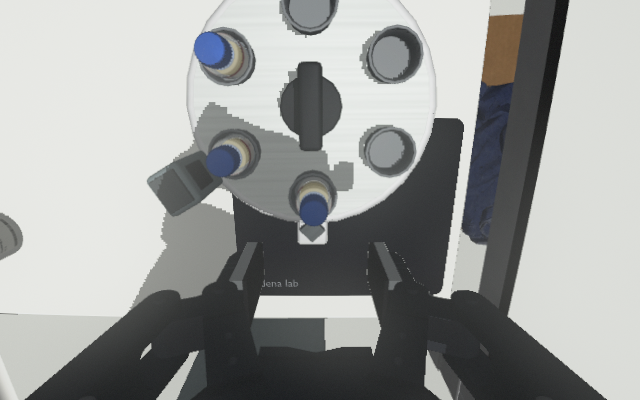

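The bottle stands in pocket0, cap at (314,210). I'll check its height and take the knob position.

```bash
python3 - <<'E'
from h import *
c=load('wrist');P=cloud(c);print(get_state()['eef_pos'],get_state()['qpos'][5])
im=c['frame'].astype(int);B=(im[...,0]-im[...,2])>30
for n,(a,b,u,v) in {'new':(185,235,290,340),'o1':(130,185,200,245),'o2':(25,75,190,235)}.items():
    m=np.zeros_like(B);m[a:b,u:v]=B[a:b,u:v];q=P[m];q=q[q[:,2]>np.nanpercentile(q[:,2],95)-.006];print(n,np.percentile(q,[2,50,98],axis=0).round(4).tolist())
g=P[50:160,290:335].reshape(-1,3);g=g[(g[:,2]>.109)&(g[:,2]<.119)]
print('knob',(np.percentile(g,1,axis=0)+np.percentile(g,99,axis=0))/2,cv2.minAreaRect((g[:,:2]*1000).astype(np.float32)))
E
```

```text
[ 0.47276319 -0.09936363  0.15097879] 1.1536675174514202
new [[0.4605, -0.1063, 0.0778], [0.47, -0.0975, 0.0798], [0.4786, -0.0885, 0.0812]]
o1 [[0.4984, -0.0405, 0.0783], [0.5077, -0.0318, 0.0799], [0.5161, -0.023, 0.0813]]
o2 [[0.5726, -0.0405, 0.0775], [0.582, -0.0313, 0.08], [0.591, -0.0219, 0.0815]]
knob [ 0.54537324 -0.0962057   0.11312663] ((545.2640380859375, -96.05329895019531), (49.81186294555664, 13.981029510498047), 0.29395899176597595)
```

```bash
python3 -m crank '[[[35,-3,0],0,100],[[65,-3,0],0,100],[[74,-3,0],0,100],[[74,-3,0],0,100],[[74,-3,20],0,100],[[74,-3,40],0,100],[[74,-3,60],0,100],[[74,-3,68],0,100],[[74,-3,68],0,100]]' 60
python3 -c "
from h import *
s=get_state();print(s['eef_pos'],s['qpos'])"
```

```text
time: 9.25
eef_pos: [0.5429, -0.0952, 0.0784]
tcp_rot: [1.0, -0.0, -0.002, -0.001]
contact_force: [-0.3, -1.2, -0.4]
opening: 0.608
finger_force: 0.0
[ 0.54294092 -0.09519727  0.07841899] [-3.57606861e-01  1.98114647e-01  1.98720793e+00 -1.33671649e-04
  9.60916975e-01  1.21400385e+00]
```

```bash
python3 -m crank '[[[2,1,-3],0,100],[[2,1,-3],0,255],[[2,1,-3],0,255],[[2,1,-3],0,255],[[2,1,-3],0,255],[[2,1,-3],0,255],[[2,1,-3],0,255],[[2,1,-3],0,255],[[2,1,-3],0,255]]' 60
python3 -c "
from h import *
s=get_state();print(s['eef_pos'],s['qpos'])"
```

```text
time: 10.15
eef_pos: [0.5478, -0.0972, 0.0846]
tcp_rot: [1.0, -0.0, 0.001, 0.001]
contact_force: [-1.3, -1.3, 6.3]
opening: 0.156
finger_force: 61.1
[ 0.54779118 -0.0971736   0.08458998] [-3.57715366e-01  1.96154644e-01  1.97606445e+00 -5.91707098e-04
  9.67726275e-01  1.21371005e+00]
```

```bash
python3 -m crank '[[[0,0,0],5,255],[[0,0,0],11,255],[[0,0,0],17,255],[[0,0,0],23,255],[[0,0,0],29,255],[[0,0,0],35,255],[[0,0,0],41,255],[[0,0,0],47,255],[[0,0,0],53,255],[[0,0,0],57,255]]'
python3 -m crank '[[[0,0,0],2,255],[[0,0,0],3,255],[[0,0,0],3,255],[[0,0,0],3,255],[[0,0,0],3,255]]'
python3 -c "
from h import *
s=get_state();print(s['eef_pos'],s['qpos'],R.from_quat(s['tcp_rot']).as_matrix()[:,0])
cam('side','d2.png')"
```

```text
time: 11.15
eef_pos: [0.547, -0.0986, 0.0846]
tcp_rot: [0.878, -0.478, 0.001, 0.002]
contact_force: [-5.4, -6.7, 7.2]
opening: 0.153
finger_force: 61.2
time: 11.65
eef_pos: [0.5469, -0.0987, 0.0845]
tcp_rot: [0.866, -0.5, 0.0, 0.002]
contact_force: [-5.2, -6.1, 7.4]
opening: 0.155
finger_force: 61.2
[ 0.54690431 -0.09866416  0.08454856] [-0.35930422  0.19595215  1.97639812 -0.00466934  0.96894074  2.26088979] [ 0.50038498 -0.86579887  0.00267942]
```

View pics/d2.png

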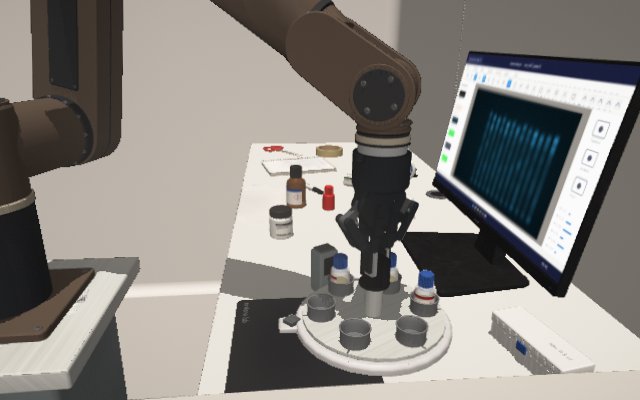

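The carousel is one click on: bottles now stand at (341,272), (390,268) and (427,290), and the pocket at the pointer is empty. Next I release the knob and lift.

```bash
python3 -m crank '[[[0,0,0],0,150],[[0,0,0],0,100],[[0,0,0],0,100],[[0,0,0],0,100],[[0,0,-20],0,100],[[0,0,-50],0,100],[[0,0,-90],0,100],[[0,0,-120],0,100],[[0,0,-120],0,100],[[0,0,-120],0,100]]'
python3 -m crank '[[[0,0,0],0,100],[[0,0,0],0,100],[[0,0,0],0,100]]'
python3 - <<'E'
from h import *
for n in('wrist','side'):
    c=cam(n,n+'_end.png');P=cloud(c);im=c['frame'].astype(int)
    m=((im[...,0]-im[...,2])>30)&(np.hypot(P[...,0]-.545,P[...,1]+.096)<.1)&(P[...,2]>.06)&(P[...,2]<.09)
    k,L,st,_=cv2.connectedComponentsWithStats(m.astype(np.uint8))
    for i in range(1,k):
        if st[i,4]>20:
            q=P[L==i];q=q[q[:,2]>np.percentile(q[:,2],95)-.006];print(n,st[i,4],(np.percentile(q,[2,98],axis=0).mean(0)).round(4),q[:,2].max().round(4))
    g=P[(np.hypot(P[...,0]-.545,P[...,1]+.096)<.03)&(P[...,2]>.109)&(P[...,2]<.119)];print('knob',cv2.minAreaRect((g[:,:2]*1000).astype(np.float32)) if len(g)>5 else '')
E
```

```text
time: 12.7
eef_pos: [0.5474, -0.0966, 0.2039]
tcp_rot: [0.866, -0.5, 0.001, -0.0]
contact_force: [-0.3, 0.9, -0.6]
opening: 0.607
finger_force: 0.0
time: 13.0
eef_pos: [0.5464, -0.0964, 0.2017]
tcp_rot: [0.866, -0.5, -0.001, 0.0]
contact_force: [-0.5, 1.1, 0.0]
opening: 0.605
finger_force: 0.0
wrist 453 [ 0.6201 -0.0962  0.0795] 0.0823
wrist 326 [ 0.5827 -0.0317  0.0802] 0.0818
wrist 431 [ 0.507  -0.0316  0.0788] 0.0818
knob ((545.1531982421875, -96.40116119384766), (13.839859008789062, 50.191749572753906), 30.608991622924805)
side 189 [ 0.505  -0.0318  0.078 ] 0.081
side 105 [ 0.5825 -0.0331  0.0779] 0.081
side 243 [ 0.6187 -0.0975  0.0782] 0.0813
knob ((544.7523803710938, -97.92463684082031), (15.177301406860352, 49.03472137451172), 30.112241744995117)
```

View pics/wrist_end.png

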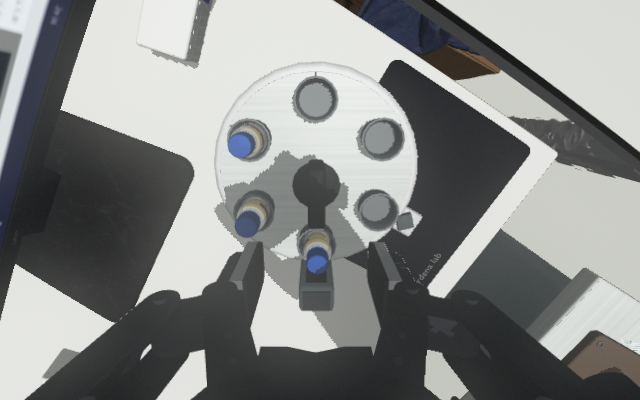

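The sample bottle, at (317,260), stands in front of the read head at (316,295). The knob has turned 60°, and all three bottles are seated with their caps at 80 mm.

```bash
python3 -c "
from plant import ctrl
print(ctrl.sign_off())"
```

```text
the job is handed in; nothing more can be done
None
```

The job is handed in: the last pictures show the sample bottle seated at the read head, the carousel turned one click clockwise, both other bottles seated and the gripper clear; no verdict came back.

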